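# Turn the suction up four clicks and start the sieving machine

## Task

The cement is sieving too slowly, so set the sieving machine's suction higher: with a fingertip, push the click-stop dial round exactly four clicks clockwise from where it stands now, without pinching it, and let it rest in that click. Then press the green start button fully down with a fingertip and let it come back up. Leave the red stop button, the sieve's clear lid, the tin and the dish alone.

Things in the scene. Friction and masses are not known exactly. Their poses are not given: they have to be found in the camera images.
- sieving_machine: White bench machine, fixed, 172 mm deep (x), 311 mm wide (y). Origin under its middle on the bench; x points away from the robot, y to its left. Right part (y -155 to -30 mm): console, its dark level top 85 mm above the bench; eleven white dots round the dial mark its clicks, growing clockwise. Left part: low deck (45 mm) with a round seat, centre (0, 62.5) mm, that holds the sieve.
- dial_axis (a point): Point on the dial's upright axis at the console's top (85 mm above the bench), at (-12, -92.5) mm in the machine's frame. A sprung ball holds the dial in each click: about 0.1 N m (4 N at 26 mm from the axis) takes it out; past half way it snaps into the next click by itself and, pushed slowly, does not run on over another.
- suction_dial (a joint): Turn of the dial, rad: 0 = lowest click, grows clockwise seen from above. One click is 0.419 (24 degrees); eleven positions, 0 to 4.19, end stops. The pointer end points at 2.094 minus this value, measured anticlockwise from the machine's x axis. At the start it stands in one of the four lowest positions.
- dial_pointer (a point): White-lined pointer end of the dial's grip: 30 mm from the dial's axis, on top of the grip (23 mm above the console's top).
- grip_left: Half of the dial's black straight grip bar. The bar: 68 mm long, centred on the axis, 13 mm thick, 4 to 23 mm above the console's top, over a flat grey disc (74 mm across, 4 mm high) and a boss (24 mm across, 16 mm high). Origin on the axis at the console's top, x along the bar to the pointer end. This half is its +y side: push it at the pointer end for clockwise.
- grip_right: The other half of the same bar, its -y side; same origin and axes. Push it at the tail end (-x) for clockwise.
- start_button (a joint): Travel of the green start button, m: 0 up, 0.006 fully down; 1.5 N starts it, 5 N holds it fully down; springs back. It counts as pressed beyond 0.004.
- start_button_top (a point): Middle of the green button's top (24 mm across, 22 mm above the console top when up, in a black ring 40 mm across and 12 mm high); at (60, -66.5) mm in the machine's frame.
- stop_button (a joint): Travel of the red stop button, m, as for the green one: leave it alone. Same size, 52 mm to the right of the green one (-y), at (60, -118.5) mm in the machine's frame.
- sieve: Round brown-rimmed test sieve, 154 mm across, 51 mm high, fixed in the seat on the deck; its rim is 102 mm above the bench. Origin under its centre.
- sieve_lid: Clear disc lid 154 mm across lying loose on the sieve, with an aluminium knob 24 mm across whose top is 124 mm above the bench. Origin at its centre, 2 mm above the sieve's rim.
- residue_tin: Lidded aluminium tin, 59 mm across, 38 mm high, on the bench to the right of the machine. Origin under its centre.
- steel_dish: Pressed steel dish, 89 mm across, 22 mm high, on the bench to the left of the machine. Origin under its centre.

How it is judged (in metres and radians):
On the way, in this order (a step that is already met when the one before it is completed fails the run):
1. the dial rests four clicks clockwise of where it stood (distance of dial_pointer from where it was at the start of the episode between 0.0415 and 0.0475 m and velocity of joint suction_dial between -0.1 and 0.1 rad/s), for 0.3 s.
2. the green start button is pressed down (value of joint start_button above 0.004 m), for 0.05 s.
At the end, for the whole second after the job is handed in: The dial rests four clicks clockwise of its starting click (within about a third of a click: its pointer end, 30 mm out, stands 41.5 to 47.5 mm from where it stood), both buttons are up (within 1 mm), the sieve's lid is within 8 mm and the tin and the dish within 12 mm of where they stood (all of step 1 and value of joint each of start_button, stop_button below 0.001 m and distance of sieve_lid from where it was at the start of the episode below 0.008 m and distance of each of residue_tin, steel_dish from where it was at the start of the episode below 0.012 m); the robot touches nothing.
It fails at once if the start button is pressed while the dial is not four clicks up from where it stood (value of joint start_button above 0.004 m and not (distance of dial_pointer from where it was at the start of the episode between 0.0415 and 0.0475 m)).
It fails at once if the red stop button is pressed (value of joint stop_button above 0.004 m).
It fails at once if the dial's grip is pinched: both of its long sides are squeezed at once (contact force between the fingers and grip_left above 5 N and contact force between the fingers and grip_right above 5 N).
It fails at once if the sieve's clear lid is lifted or shifted by more than 8 mm (distance of sieve_lid from where it was at the start of the episode above 0.008 m).
It fails at once if the tin or the steel dish is lifted or shifted by more than 12 mm (distance of any of residue_tin, steel_dish from where it was at the start of the episode above 0.012 m).
It also fails if it takes over 48 s, if anything falls off the work surface, if the arm or the gripper's body presses on something with over 40 N, if the wrist force passes 120 N, or if a joint passes its speed limit or range.

## Robot

A 6-joint arm with a two-finger parallel gripper is mounted at the origin on a cart in front of the work surface, level with it; the furniture and walls round the work are solid. World frame = base frame: x ahead of the robot, y to its left, z up, the work surface at z = 0. Lengths are in mm, angles in rad, forces in N, time in s.
With the tool pointing down it reaches from about 325 to 1000 mm from the base axis. Payload 5.1 kg.
Tool frame: the origin (TCP) lies midway between the tips of the shut fingers; the grasp point (between the pads) lies 19 mm behind it; z points along the fingers, y is the direction in which the jaws open and shut (so a half turn about z gives the same grasp; the last joint's range is limited). The gripper opens to 85 mm and grips with 20 to 120 N. Pads are 22 mm wide; open, the fingers measure 114 mm over their backs; the gripper's body (76 mm by 85 mm) begins 54 mm behind the grasp point. The pads swing forward as they close: fully open they stand 13 mm farther back than shut.
Start: joints at [1.028, 0.124, 1.65, -0, 1.367, -0.083], TCP at [288.468, 582.47, 231.322] pointing down, gripper open.
Joint ranges: [-2.61, 2.61], [-1.02, 2.33], [0.03, 2.71], [-1.35, 4.49], [0.32, 2.68], [-2.91, 2.91]. Speed limits (rad/s): [2.57, 2.57, 3.14, 3.14, 3.14, 3.14].

## Interface

Orientations are given as a unit quaternion [x, y, z, w].
In Python, from station import robot, grab_frame, order, spotter gives the robot as it stands.
- The arm moves only by the tool play_rows, never from a script. Its argument "commands" is a list of rows, each a list of 3 entries, a list of its own where there are three numbers: the shift along the tool's x, y, z in m, then the turn, a rotation vector about the tool's x, y, z in degrees, then the opening in per cent of the stroke, from 0 (shut) to 100 (fully open). In form: [[[dx, dy, dz], [wx, wy, wz], claw], ...]. A call has 1 to 5 rows; each row shifts and turns the pose as measured when the row begins, along the tool's axes as they then stand; what a row does not reach is not made up. A row lasts 1/12 s, in which the tool goes at most 41.7 mm and 7.16 degrees, less where a joint would pass 70% of its speed; a pose out of reach is approached as far as the arm can. A call with a gripper value outside its range is refused whole. The fingers move at their own pace and stop on an object; "newtons" is the grip in N (left out, the last holds). Time passes only in rows, so rows that do not move let the fingers close. It gives the time, the measured TCP pose, the force and the opening at its end, in the units of the state.
- robot.get_obs(): the state, without advancing time (a new reading comes with each control period).
- grab_frame(name): name is "side" or "top" or "wrist"; returns a dict with "pixels" (420x560x3 uint8, red, green, blue), "z_map" (420x560 float32, mm along the optical axis (not along the pixel's ray), 0 where there is no reading), "camera_matrix" (3x3 intrinsics, pixels), "extrinsics" (4x4, takes a point from world to camera coordinates); the wrist camera has in their place "tool_from_camera" (4x4, takes a point from camera to tool coordinates, whose origin is the TCP and whose axes are the flange's). Camera axes: x right, y up, looking along -z (the intrinsics and any distortion apply to the point x, -y, -z); pixel columns grow to the right and rows downward; lengths in mm; the calibration is good to about 2 mm. A picture is of the moment at which its call begins: read the wrist's pose just before it.
- order.sign_off(): hands the job in, once; it reports no verdict.
Trained networks look in the newest picture that a camera, given by its name, has taken for a name from the list of things; names that differ only in an ending like _2 or _b are one class to them, and where a whole thing is asked for, a point or a joint stands for the part that bears it (a point fixed in the world has none). Each returns a list of dicts, best first, with "score" (0 to 1); they miss things now and then, are a little off and sometimes report something else, mostly with a low value. They report only what shows in the picture. A call takes as long as a camera call.
- spotter.outline_of(camera, name): "region" (420x560 bool, what is visible of it) and "box" ([centre column, centre row, width, height] in pixels, round what is visible of it).
- spotter.tip_of(camera, name): "pixel" ([row, column] in pixels: a listed point, or the origin of a listed thing).
The state is a dict: "clock": time; "q": joint angles; "qd": joint speeds; "joint_torque": joint torques, N m; "eef_pos": TCP position; "ee_rot": TCP orientation; "force": force on the tool from outside, world axes, zero at the start; "ft_torque": the same for the moment, N m; "gripper_width": finger opening in mm.
Only numpy, scipy, OpenCV 4.12 (cv2) and the standard library are available. Lean on these libraries where they do the work, as an engineer would, in place of code of your own. Each camera call takes 0.05 s, during which the arm holds its last target.

## Working session

There is one attempt and no reset: what is moved stays moved. The work goes in short steps, Python scripts to look and compute and a tool call to move; the robot and the scene stay as the last step left them, time stands still between calls to the robot, and variables do not carry over. Pictures are saved under pics/ and viewed, and the job is handed in when it is done.

Besides the shell and the picture viewer there is one more tool, called after ">>>" in YAML: its name, and indented under it one key for each argument. play_rows: Moves the arm, as the interface text tells. Its arguments: {"type":"object","properties":{"commands":{"type":"array","items":{"type":"array"}},"newtons":{"type":"number"}},"required":["commands"]}

```bash
mkdir -p pics; ls
cat > h.py <<'E'
import numpy as np, cv2
from station import robot, grab_frame, order, spotter
def save(f,n): cv2.imwrite('pics/'+n+'.png',cv2.cvtColor(f['pixels'],cv2.COLOR_RGB2BGR))
def world(f,r,c,z=None):
    K=f['camera_matrix'];T=np.linalg.inv(f['extrinsics'])
    d=np.linalg.inv(K)@np.array([c,r,1.]); d=np.array([d[0],-d[1],-1])
    if z is None:
        p=d*f['z_map'][int(round(r)),int(round(c))]; return T[:3,:3]@p+T[:3,3]
    d=T[:3,:3]@d;o=T[:3,3]; return o+d*(z-o[2])/d[2]
E
python3 - <<'E'
from h import *
print(robot.get_obs())
for n in ['side','top']:
    f=grab_frame(n);save(f,n+'1')
    T=np.linalg.inv(f['extrinsics']);print(n,T[:3,3],-T[:3,2])
    for k,z in [('dial_axis',85),('dial_pointer',108),('start_button_top',107),('sieving_machine',0),('sieve_lid',104),('residue_tin',0),('steel_dish',0),('stop_button',None)]:
        for r in spotter.tip_of(n,k)[:2]:
            p=r['pixel'];print(n,k,r['score'],p,world(f,p[0],p[1],z).round(1), world(f,*p).round(1))
E
```

```text
pics
{'clock': 0.0, 'q': array([ 1.02838183e+00,  1.24472151e-01,  1.65166125e+00, -1.28511465e-05,
        1.36752911e+00, -8.26207008e-02]), 'qd': array([ 0.0007007 , -0.00153435,  0.00132082,  0.00016204,  0.00178207,
        0.00166815]), 'joint_torque': array([ 9.31055365e-04, -4.23628414e+01, -3.65449619e+01,  2.30344511e-05,
        7.16973940e-03, -1.69912153e-05]), 'eef_pos': array([288.1694341 , 581.94566911, 230.08190175]), 'ee_rot': array([ 2.27875742e-01,  9.73689671e-01, -9.86732802e-04, -3.12206753e-04]), 'force': array([-0.33938553, -0.17386282, -0.49137595]), 'ft_torque': array([ 0.00314104, -0.07538272,  0.01894978]), 'gripper_width': 85.47970767706482}
side [ 176.61838616 -656.64301539  718.03950561] [ 0.29314084  0.73168144 -0.61539476]
side dial_axis 0.71 [299.7, 303.3] [ 421.1 -194.7   85. ] [ 419.7 -197.3   88.6]
side dial_pointer 0.85 [274.2, 305.3] [ 443.  -152.1  108. ] [ 455.2 -129.    80.1]
side dial_pointer 0.16 [296.6, 304.5] [ 417.5 -205.3  108. ] [ 421.5 -197.8   97.9]
side start_button_top 0.46 [267.7, 335.8] [ 511.5 -156.3  107. ] [ 524.3 -137.3   83.8]
side sieving_machine 0.85 [289.9, 293.5] [444.1 -98.4   0. ] [ 410.8 -168.    89.5]
side sieve_lid 0.8 [241.0, 283.7] [440.  -38.8 104. ] [438.1 -43.3 108.5]
side residue_tin 0.97 [376.7, 322.7] [ 413.7 -315.3    0. ] [ 401.3 -333.2   37.6]
side steel_dish 0.71 [219.9, 264.5] [465.8 166.3   0. ] [ 4.660e+02  1.666e+02 -3.000e-01]Traceback (most recent call last):
  File "<stdin>", line 7, in <module>
ValueError: it knows: dial_axis, dial_pointer, grip_left, grip_right, residue_tin, sieve, sieve_lid, sieving_machine, start_button_top, steel_dish
```

Run:
```python
from h import *
for n in ['top']:
    f=grab_frame(n);save(f,n+'1')
    T=np.linalg.inv(f['extrinsics']);print(n,T[:3,3],-T[:3,2])
    for k,z in [('dial_axis',85),('dial_pointer',108),('start_button_top',107),('sieving_machine',0),('sieve_lid',104),('residue_tin',0),('steel_dish',0)]:
        for r in spotter.tip_of(n,k)[:2]:
            p=r['pixel'];print(n,k,r['score'],p,world(f,p[0],p[1],z).round(1), world(f,*p).round(1))
```

```text
top [ 232.98217719   56.70507904 1301.07112108] [ 0.20408876 -0.01004989 -0.9789008 ]
top dial_axis 0.95 [227.0, 372.5] [ 430.5 -189.1   85. ] [ 426.9 -184.7  107.1]
top dial_pointer 0.8 [223.0, 362.1] [ 437.4 -160.3  108. ] [ 436.9 -159.8  110.9]
top start_button_top 0.62 [197.9, 363.9] [ 499.1 -169.4  107. ] [ 499.8 -170.   104.1]
top sieving_machine 0.59 [229.8, 333.4] [ 440.9 -103.8    0. ] [423.7 -90.5 107.5]
top sieve_lid 0.95 [218.1, 308.7] [455.2 -33.2 104. ] [451.5 -31.7 123.9]
top residue_tin 0.59 [235.5, 415.4] [ 417.5 -316.2    0. ] [ 412.1 -305.3   38. ]
top steel_dish 0.75 [224.3, 235.3] [465.5 151.6   0. ] [464.8 151.3   3.8]
top steel_dish 0.62 [193.9, 362.7] [ 534.  -187.3    0. ] [ 509.8 -167.8  104.4]
```

View pics/side1.png

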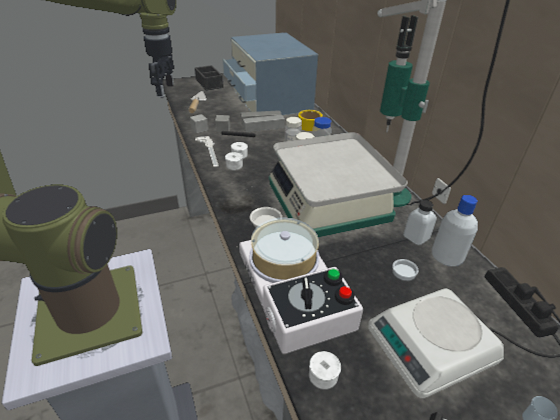

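View pics/top1.png

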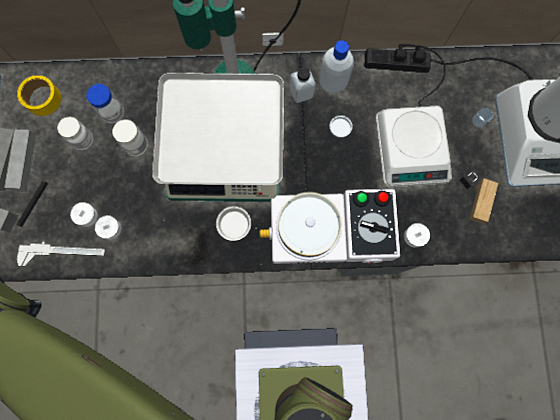

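Run:
```python
import cv2
a=cv2.imread('pics/top1.png')[180:275,260:440];b=cv2.imread('pics/side1.png')[215:350,230:370]
cv2.imwrite('pics/ct1.png',cv2.resize(a,None,fx=4.4,fy=4.4,interpolation=2));cv2.imwrite('pics/cs1.png',cv2.resize(b,None,fx=4.3,fy=4.3,interpolation=2))
```

```text
(no output)
```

View pics/ct1.png

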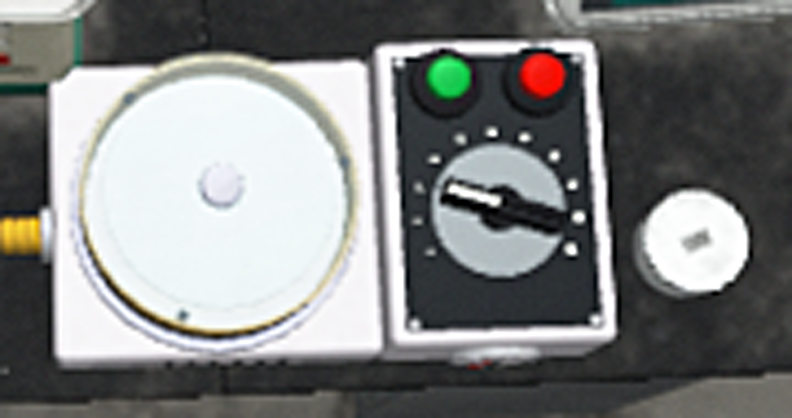

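View pics/cs1.png

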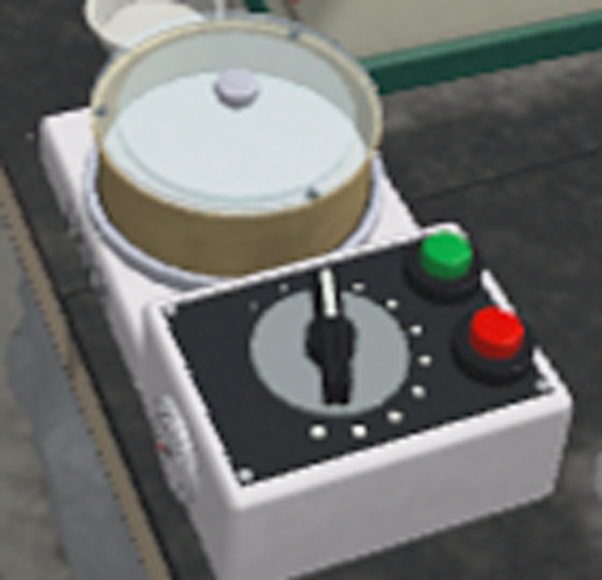

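```bash
cat > loc.py <<'E'
from h import *
from scipy.optimize import least_squares
def blobs(f,box):
    r0,r1,c0,c1=box
    im=f['pixels'].astype(int);R,G,B=im[...,0],im[...,1],im[...,2]
    out={}
    for n,m in [('green',(G>R+60)&(G>B+40)),('red',(R>G+80)&(R>B+80))]:
        mm=np.zeros(m.shape,bool);mm[r0:r1,c0:c1]=m[r0:r1,c0:c1]
        k,l,s,ce=cv2.connectedComponentsWithStats(mm.astype(np.uint8))
        if k>1:
            i=1+np.argmax(s[1:,4]);out[n]=(ce[i][1],ce[i][0],s[i,4])
    return out
E
python3 - <<'E'
from loc import *
for n,b in [('top',(180,275,340,405)),('side',(255,325,320,370))]:
    f=grab_frame(n)
    bl=blobs(f,b)
    for k,v in bl.items(): print(n,k,v,world(f,v[0],v[1],106).round(1))
# dots, from top crop px
f=grab_frame('top')
g=f['pixels'].min(2)
mx=np.zeros((420,560),bool)
for n,px in [('top',[(430,252),(418,221),(420,188),(435,160),(461,139),(492,132),(525,137),(553,156),(571,185),(578,217),(571,250)])]:
    P=[]
    for c,r in px:
        cc=c/4.4+260-.4;rr=r/4.4+180-.4
        P.append(world(f,rr,cc,85)[:2])
    P=np.array(P)
    k=np.arange(11)
    def res(x):
        a=np.radians(120-24*k)+x[3]; return np.r_[P[:,0]-x[0]-x[2]*np.cos(a),P[:,1]-x[1]-x[2]*np.sin(a)]
    s=least_squares(res,[430,-190,45,0]);print(s.x,np.degrees(s.x[3]),np.abs(s.fun).max())
for n in ['top','side']:
  f=grab_frame(n)
  for k in ['grip_left','grip_right']:
    for o in spotter.tip_of(n,k)[:1]: print(n,k,o['score'],o['pixel'],world(f,*o['pixel'],85).round(1))
E
```

```text
top green (np.float64(197.125), np.float64(361.5), np.int32(80)) [ 501.5 -164.   106. ]
top red (np.float64(196.59756097560975), np.float64(382.6829268292683), np.int32(82)) [ 500.8 -215.5  106. ]
side green (np.float64(273.58762886597935), np.float64(333.35051546391753), np.int32(97)) [ 499.5 -168.8  106. ]
side red (np.float64(291.7241379310345), np.float64(345.07758620689657), np.int32(116)) [ 499.1 -220.2  106. ]
[ 4.29244502e+02 -1.89428573e+02  4.46551007e+01 -1.47324485e-02] -0.8441071220118056 0.6593824295122204
top grip_left 0.52 [227.4, 369.2] [ 429.8 -181.    85. ]
top grip_right 0.58 [229.6, 372.3] [ 424.1 -188.1   85. ]
side grip_left 0.58 [299.8, 305.5] [ 425.1 -196.4   85. ]
side grip_right 0.49 [299.1, 305.5] [ 425.9 -194.8   85. ]
```

>>> play_rows:
  commands:
    - [[0.033, -0.02, 0], [0, 0, 7], 0]
    - [[0.02, -0.036, 0], [0, 0, 7], 0]
    - [[0.017, -0.037, 0], [0, 0, 7], 0]
    - [[0.012, -0.039, 0], [0, 0, 7], 0]
    - [[0.008, -0.04, 0], [0, 0, 7], 0]

```text
clock: 1.67
eef_pos: [103.3, 509.2, 230.0]
ee_rot: [0.518, 0.855, 0.001, 0.0]
force: [-0.5, 0.4, -0.7]
gripper_width: 25.5
```

```bash
cat > go.py <<'E'
import sys, json
from h import *
from scipy.spatial.transform import Rotation as Ro
def plan(p,yawdeg,step=38,turn=6.8,claw=0):
    o=robot.get_obs();R=Ro.from_quat(o['ee_rot']);d=np.array(p)-o['eef_pos']
    a=np.radians(yawdeg); y=np.array([np.cos(a),np.sin(a),0]);z=np.array([0,0,-1.]);x=np.cross(y,z)
    Rt=Ro.from_matrix(np.c_[x,y,z]); rv=(R.inv()*Rt).as_rotvec(degrees=True)
    n=max(1,int(np.ceil(max(np.linalg.norm(d)/step,np.linalg.norm(rv)/turn))))
    rows=[]
    for i in range(min(n,5)):
        Ri=R*Ro.from_rotvec(rv*i/n,degrees=True)
        rows.append([[float(v) for v in (Ri.inv().apply(d/n)/1000).round(4)],[float(v) for v in (rv/n).round(2)],claw])
    print(n,'rows; from',o['eef_pos'].round(1),'yaw',np.degrees(np.arctan2(*R.as_matrix()[[1,0],1])).round(1),'F',o['force'].round(1));print(json.dumps(rows))
if __name__=='__main__':
    v=[float(x) for x in sys.argv[1:]];plan(v[:3],*v[3:])
E
python3 go.py 420 150 250 -15
```

```text
13 rows; from [103.3 509.2 230. ] yaw 27.6 F [-0.5  0.4 -0.7]
[[[-0.0358, 0.0088, -0.0015], [0.01, -0.0, 3.28], 0], [[-0.0352, 0.0108, -0.0015], [0.01, -0.0, 3.28], 0], [[-0.0345, 0.0128, -0.0015], [0.01, -0.0, 3.28], 0], [[-0.0337, 0.0148, -0.0015], [0.01, -0.0, 3.28], 0], [[-0.0328, 0.0167, -0.0015], [0.01, -0.0, 3.28], 0]]
```

>>> play_rows:
  commands:
    - [[-0.036, 0.009, -0.002], [0, 0, 3.3], 0]
    - [[-0.035, 0.011, -0.002], [0, 0, 3.3], 0]
    - [[-0.0345, 0.013, -0.001], [0, 0, 3.3], 0]
    - [[-0.034, 0.015, -0.001], [0, 0, 3.3], 0]
    - [[-0.033, 0.017, -0.001], [0, 0, 3.3], 0]

```text
clock: 2.08
eef_pos: [212.1, 370.5, 236.8]
ee_rot: [0.628, 0.778, 0.001, -0.002]
force: [0.8, 0.7, -0.1]
gripper_width: 0.0
```

```bash
python3 go.py 420 150 250 -15
```

```text
8 rows; from [212.1 370.5 236.8] yaw 12.2 F [ 0.8  0.7 -0.1]
[[[-0.0324, 0.0196, -0.0018], [-0.01, -0.03, 3.4], 0], [[-0.0312, 0.0215, -0.0018], [-0.01, -0.03, 3.4], 0], [[-0.0299, 0.0233, -0.0018], [-0.01, -0.03, 3.4], 0], [[-0.0284, 0.025, -0.0017], [-0.01, -0.03, 3.4], 0], [[-0.0269, 0.0267, -0.0017], [-0.01, -0.03, 3.4], 0]]
```

>>> play_rows:
  commands:
    - [[-0.032, 0.02, -0.002], [0, 0, 3.4], 0]
    - [[-0.031, 0.0215, -0.002], [0, 0, 3.4], 0]
    - [[-0.03, 0.023, -0.002], [0, 0, 3.4], 0]
    - [[-0.03, 0.025, -0.002], [0, 0, 3.4], 0]
    - [[-0.031, 0.022, -0.002], [0, 0, 3.4], 0]

```text
clock: 2.5
eef_pos: [340.4, 220.3, 248.1]
ee_rot: [0.739, 0.673, 0.004, -0.002]
force: [1.9, -0.4, 0.5]
gripper_width: 0.0
```

```bash
python3 go.py 385 -195 260 -18
```

```text
11 rows; from [340.4 220.3 248.1] yaw -5.4 F [ 1.9 -0.4  0.5]
[[[-0.0372, 0.0076, -0.0014], [0.01, -0.05, 1.15], 0], [[-0.037, 0.0083, -0.0013], [0.01, -0.05, 1.15], 0], [[-0.0369, 0.0091, -0.0013], [0.01, -0.05, 1.15], 0], [[-0.0367, 0.0098, -0.0013], [0.01, -0.05, 1.15], 0], [[-0.0365, 0.0105, -0.0013], [0.01, -0.05, 1.15], 0]]
```

>>> play_rows:
  commands:
    - [[-0.037, 0.0076, -0.0014], [0, 0, 1.2], 0]
    - [[-0.037, 0.008, -0.0014], [0, 0, 1.2], 0]
    - [[-0.037, 0.009, -0.0013], [0, 0, 1.2], 0]
    - [[-0.037, 0.01, -0.0013], [0, 0, 1.2], 0]
    - [[-0.037, 0.0105, -0.0013], [0, 0, 1.2], 0]

```text
clock: 2.92
eef_pos: [361.4, 22.2, 255.6]
ee_rot: [0.775, 0.631, 0.007, 0.0]
force: [1.2, -0.6, 0.6]
gripper_width: 0.0
```

```bash
python3 go.py 385 -195 260 -18
```

```text
6 rows; from [361.4  22.2 255.6] yaw -11.7 F [ 1.2 -0.6  0.6]
[[[-0.0346, 0.0112, -0.001], [0.08, -0.1, 1.05], 0], [[-0.0344, 0.0118, -0.0009], [0.08, -0.1, 1.05], 0], [[-0.0342, 0.0125, -0.0009], [0.08, -0.1, 1.05], 0], [[-0.034, 0.0131, -0.0008], [0.08, -0.1, 1.05], 0], [[-0.0337, 0.0137, -0.0008], [0.08, -0.1, 1.05], 0]]
```

>>> play_rows:
  commands:
    - [[-0.037, 0.011, -0.001], [0.1, -0.1, 1.1], 0]
    - [[-0.037, 0.012, -0.001], [0.1, -0.1, 1.1], 0]
    - [[-0.037, 0.0125, -0.001], [0.1, -0.1, 1.1], 0]
    - [[-0.037, 0.013, -0.001], [0.1, -0.1, 1.1], 0]
    - [[-0.03, 0.014, -0.001], [0.1, -0.1, 1.1], 0]

```text
clock: 3.33
eef_pos: [377.0, -176.6, 262.6]
ee_rot: [0.807, 0.59, 0.003, 0.003]
force: [0.5, 0.8, 0.2]
gripper_width: 0.2
```

>>> play_rows:
  commands:
    - [[0, 0, 0], [0, 0, 0.5], 0]
    - [[0, 0, 0], [0, 0, 0], 0]

```text
clock: 3.5
eef_pos: [376.6, -182.6, 263.0]
ee_rot: [0.813, 0.582, 0.002, 0.003]
force: [0.0, 0.4, 0.2]
gripper_width: 0.3
```

Run:
```python
from h import *
from scipy.spatial.transform import Rotation as Ro
o=robot.get_obs();f=grab_frame('wrist');save(f,'w1')
print(o['eef_pos'],o['ee_rot'],o['q']);print(f['tool_from_camera'].round(3),f['camera_matrix'])
```

```text
[ 376.60223492 -182.59969856  262.97825282] [0.8129     0.58238812 0.00236391 0.003475  ] [-5.81150038e-01 -4.44923435e-01  2.09872721e+00  1.91918015e-03
  1.47960353e+00 -2.53860010e-01]
[[ 0.00000e+00  9.62000e-01  2.74000e-01  6.96720e+01]
 [ 1.00000e+00 -0.00000e+00  1.00000e-03  3.80000e-01]
 [ 1.00000e-03  2.74000e-01 -9.62000e-01 -1.42994e+02]
 [ 0.00000e+00  0.00000e+00  0.00000e+00  1.00000e+00]] [[337.23343559   0.         280.58515604]
 [  0.         337.23343559 209.65943884]
 [  0.           0.           1.        ]]
```

View pics/w1.png

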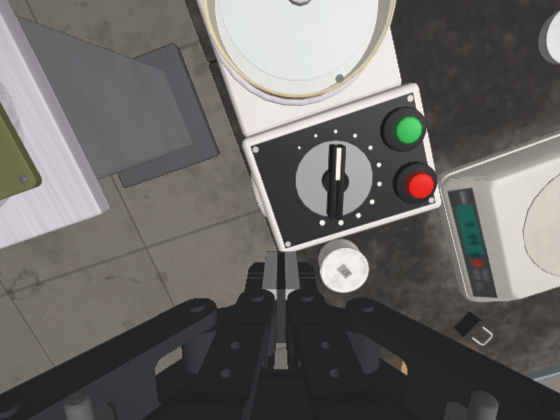

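```bash
cat > wl.py <<'E'
from loc import *
from scipy.spatial.transform import Rotation as Ro
def wworld(f,o,r,c,z):
    K=f['camera_matrix'];T=f['tool_from_camera'];R=Ro.from_quat(o['ee_rot']).as_matrix()
    d=np.linalg.inv(K)@np.array([c,r,1.]); d=R@T[:3,:3]@np.array([d[0],-d[1],-1]); p=o['eef_pos']+R@T[:3,3]
    return p+d*(z-p[2])/d[2]
def wproj(f,o,P):
    T=f['tool_from_camera'];R=Ro.from_quat(o['ee_rot']).as_matrix()
    p=(np.asarray(P,float)-o['eef_pos'])@R; p=(p-T[:3,3])@T[:3,:3]; u=f['camera_matrix']@np.array([p[0],-p[1],-p[2]]);return u[1]/u[2],u[0]/u[2]
E
python3 - <<'E'
from wl import *
o=robot.get_obs();f=grab_frame('wrist')
g=f['pixels'].min(2)
k,l,s,ce=cv2.connectedComponentsWithStats((g>120).astype(np.uint8))
P=[]
for i in range(1,k):
    if 3<=s[i,4]<60 and 240<ce[i][0]<440 and 90<ce[i][1]<250:
        w=wworld(f,o,ce[i][1],ce[i][0],85); P.append(w[:2]); print(ce[i].round(1),s[i,4],w.round(1))
b=blobs(f,(90,250,370,440))
for n,v in b.items(): print(n,wworld(f,o,v[0],v[1],106.5).round(1))
for n,z in [('dial_axis',85),('dial_pointer',108),('start_button_top',107)]:
    for r in spotter.tip_of('wrist',n)[:1]: print(n,r['score'],r['pixel'],wworld(f,o,*r['pixel'],z).round(1))
P=np.array(P); c=np.array([429,-191])
k=np.arange(11);
def m(x):
    a=np.radians(120-24*k)+x[3]; return np.c_[x[0]+x[2]*np.cos(a),x[1]+x[2]*np.sin(a)]
x=np.array([429,-191,45,-.015])
for it in range(5):
    M=m(x);D=np.linalg.norm(P[:,None]-M[None],axis=2);j=D.argmin(1);ok=D.min(1)<6
    x=least_squares(lambda x:(m(x)[j[ok]]-P[ok]).ravel(),x).x
print(ok.sum(),x,np.degrees(x[3]),np.abs((m(x)[j[ok]]-P[ok])).max())
a=cv2.imread('pics/w1.png')[80:260,235:450];cv2.imwrite('pics/cw1.png',cv2.resize(a,None,fx=3.3,fy=3.3,interpolation=2))
E
```

```text
[334.9 130.6] 11 [ 443.6 -147.4   85. ]
[354.5 135. ] 16 [ 459.8 -157.1   85. ]
[315. 135.] 9 [ 424.9 -145.3   85. ]
[369.6 147. ] 17 [ 470.4 -172.4   85. ]
[298.7 147. ] 7 [ 407.1 -150.9   85. ]
[378.3 164.1] 18 [ 474.2 -190.7   85. ]
[378.8 183.4] 19 [ 470.1 -209.1   85. ]
[371.4 201.2] 19 [ 458.8 -224.1   85. ]
[357.9 214.9] 22 [ 442.5 -233.5   85. ]
[321.6 222. ] 25 [ 406.1 -228.9   85. ]
[340.3 222. ] 24 [ 423.9 -234.9   85. ]
green [ 501.2 -164.6  106.5]
red [ 499.6 -215.5  106.5]
dial_axis 0.58 [182.8, 336.1] [ 431.  -195.2   85. ]
dial_pointer 0.61 [149.6, 339.5] [ 439.6 -162.   108. ]
start_button_top 0.75 [130.0, 409.9] [ 502.2 -165.6  107. ]
11 [ 4.29113795e+02 -1.90222662e+02  4.50911964e+01 -1.22666020e-02] -0.7028245218641529 0.1920869833593315
```

View pics/cw1.png

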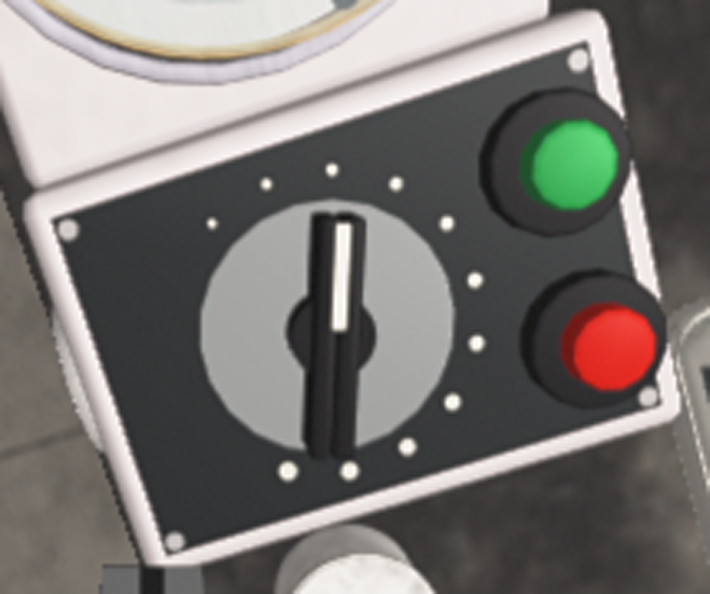

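Run:
```python
from wl import *
o=robot.get_obs();f=grab_frame('wrist')
A=wworld(f,o,80+225/3.3,235+343.5/3.3,108);B=wworld(f,o,80+328/3.3,235+340/3.3,108)
d=A-B;print(A,B,np.degrees(np.arctan2(d[1],d[0])),np.degrees(np.arctan2(A[1]+190.2,A[0]-429.1)))
for k in range(4):print(k,wproj(f,o,[429.1+30*np.cos(np.radians(119.3-24*k)),-190.2+30*np.sin(np.radians(119.3-24*k)),108]))
```

```text
[ 439.89671303 -158.30082658  108.        ] [ 431.49654126 -184.67208897  108.        ] 72.33149878597101 71.30090483747858
0 (np.float64(163.63103391483466), np.float64(313.1357752538298))
1 (np.float64(155.3404610751153), np.float64(324.86371542870756))
2 (np.float64(152.42084272244924), np.float64(338.8721429814159))
3 (np.float64(155.44701939264397), np.float64(352.5621253961096))
```

```bash
python3 go.py 449 -222 130 -18.7
python3 - <<'E'
from wl import *
f=grab_frame('wrist')
z=f['z_map'];print(z[245:275:5,250:312:3].round(0))
E
```

```text
5 rows; from [ 377.  -180.2  263. ] yaw -18.4 F [-0.6 -0.1  0.1]
[[[-0.0034, 0.0161, 0.0268], [0.11, 0.01, 0.05], 0], [[-0.0034, 0.0161, 0.0267], [0.11, 0.01, 0.05], 0], [[-0.0034, 0.0162, 0.0267], [0.11, 0.01, 0.05], 0], [[-0.0033, 0.0162, 0.0267], [0.11, 0.01, 0.05], 0], [[-0.0033, 0.0163, 0.0266], [0.11, 0.01, 0.05], 0]]
[[1290. 1293. 1296. 1289. 1290. 1291. 1294. 1294.  439.  346.  345.  345.
   343.  342.  344.  343.  345.    0.  344.  344.  344.]
 [1296. 1297. 1301. 1297. 1297. 1298. 1297. 1293. 1295.  437.  347.  346.
   347.  345.  345.  349.  348.  349.  437.  438.  438.]
 [1302. 1305. 1307. 1306. 1303. 1302.  145.  144.  146.  145.  146.  145.
   146.  146.  146.  145.  438.  440.  439.  439.  439.]
 [1309. 1308. 1312. 1307. 1311.  142.  139.  140.  141.  140.  140.  140.
   140.  140.  141.  139.  440.  441.  441.  441.  441.]
 [1315.  144.  145.  145.  145.  135.  134.  135.  135.  136.  136.  135.
   134.  135.  136.  136.  144.  145.  145.  144.  145.]
 [ 140.  140.  140.  140.  140.  131.  130.  132.  132.  131.  131.  131.
   132.  131.  131.  131.  140.  140.  141.  141.  139.]]
```

>>> play_rows:
  commands:
    - [[-0.0035, 0.016, 0.027], [0.1, 0, 0], 0]
    - [[-0.0035, 0.016, 0.027], [0.1, 0, 0], 0]
    - [[-0.0035, 0.016, 0.027], [0.1, 0, 0], 0]
    - [[-0.0035, 0.016, 0.027], [0.1, 0, 0], 0]
    - [[0, 0, 0], [0, 0, 0], 0]

```text
clock: 4.27
eef_pos: [439.7, -212.1, 157.3]
ee_rot: [0.809, 0.588, 0.003, 0.007]
force: [-2.4, 0.5, -1.5]
gripper_width: -0.3
```

```bash
python3 - <<'E'
from wl import *
for i in range(5):
    o=robot.get_obs();f=grab_frame('wrist');b=blobs(f,(0,420,0,560))
    print(o['clock'],o['eef_pos'].round(2),o['qd'].round(3)[:3],[ (n,wworld(f,o,v[0],v[1],106.5).round(1)) for n,v in b.items()])
save(f,'w2')
E
python3 go.py 449 -222 97 -18.7
```

```text
4.2667 [ 439.74 -212.13  157.26] [ 0.024 -0.068 -0.013] [('green', array([ 501.3, -165. ,  106.5])), ('red', array([ 500. , -215.7,  106.5]))]
4.3167 [ 439.85 -212.11  159.75] [-0.005 -0.067 -0.033] [('green', array([ 501.5, -165.2,  106.5])), ('red', array([ 500.3, -216. ,  106.5]))]
4.3667 [ 440.47 -212.67  162.16] [-0.005 -0.051 -0.028] [('green', array([ 501.5, -165.2,  106.5])), ('red', array([ 500.3, -216. ,  106.5]))]
4.4167 [ 441.02 -213.21  163.87] [-0.006 -0.034 -0.018] [('green', array([ 501.5, -165.2,  106.5])), ('red', array([ 500.2, -216. ,  106.5]))]
4.4667 [ 441.37 -213.57  164.9 ] [-0.006 -0.02  -0.011] [('green', array([ 501.4, -165.2,  106.5])), ('red', array([ 500.2, -215.8,  106.5]))]
2 rows; from [ 441.5 -213.8  165.4] yaw -18.0 F [-0.8  0.1 -0.1]
[[[-0.0025, 0.0039, 0.0343], [0.78, 0.19, 0.37], 0], [[-0.0026, 0.0044, 0.0343], [0.78, 0.19, 0.37], 0]]
```

View pics/w2.png

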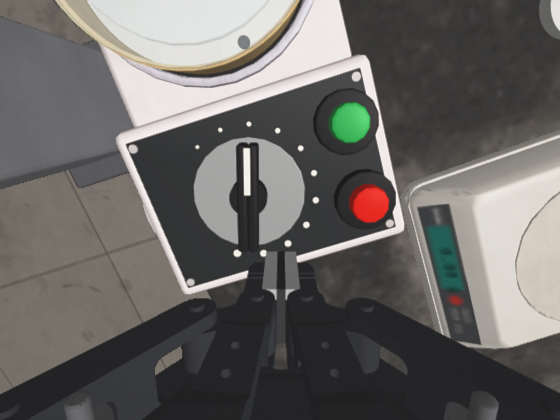

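>>> play_rows:
  commands:
    - [[-0.004, 0.004, 0.012], [0.5, 0.1, -0.3], 0]
    - [[-0.004, 0.004, 0.012], [0.5, 0.1, 0.5], 0]
    - [[0, 0.002, 0.012], [0.4, 0.1, 0.5], 0]
    - [[0, 0, 0.01], [0, 0, 0], 0]
    - [[0, 0, 0.0], [0, 0, 0], 0]

```text
clock: 4.93
eef_pos: [452.4, -226.9, 126.3]
ee_rot: [0.813, 0.582, 0.003, 0.008]
force: [0.0, -0.3, 0.1]
gripper_width: 0.1
```

```bash
python3 go.py 449 -222 97 -18.7 10
```

```text
3 rows; from [ 452.4 -226.9  126.3] yaw -18.7 F [ 0.  -0.3  0.1]
[[[0.0012, -0.0018, 0.0097], [0.33, 0.1, -0.02], 0], [[0.0012, -0.0017, 0.0097], [0.33, 0.1, -0.02], 0], [[0.0012, -0.0017, 0.0097], [0.33, 0.1, -0.02], 0]]
```

>>> play_rows:
  commands:
    - [[0.0015, -0.0018, 0.0097], [0.3, 0.1, 0], 0]
    - [[0.001, -0.0018, 0.0097], [0.3, 0.1, 0], 0]
    - [[0.001, -0.0018, 0.009], [0.3, 0.1, 0], 0]
    - [[0, 0, 0.002], [0, 0, 0], 0]
    - [[0, 0, 0.0], [0, 0, 0], 0]

```text
clock: 5.35
eef_pos: [447.5, -220.8, 92.0]
ee_rot: [0.813, 0.582, -0.0, -0.001]
force: [-0.5, 0.1, -0.1]
gripper_width: 0.1
```

```bash
python3 go.py 449 -222 97 -18.7 10
python3 - <<'E'
from wl import *
for n in ['wrist','side']:
    f=grab_frame(n);p=f['pixels'][...,::-1]
    p=p[60:300,120:420] if n=='wrist' else p[215:350,230:370]
    cv2.imwrite(f'pics/a_{n}.png',cv2.resize(p,None,fx=2.5 if n=='wrist' else 4,fy=2.5 if n=='wrist' else 4))
E
```

```text
1 rows; from [ 447.5 -220.8   92. ] yaw -18.8 F [-0.5  0.1 -0.1]
[[[-0.0007, 0.0018, -0.005], [-0.11, -0.07, -0.05], 0]]
```

View pics/a_wrist.png

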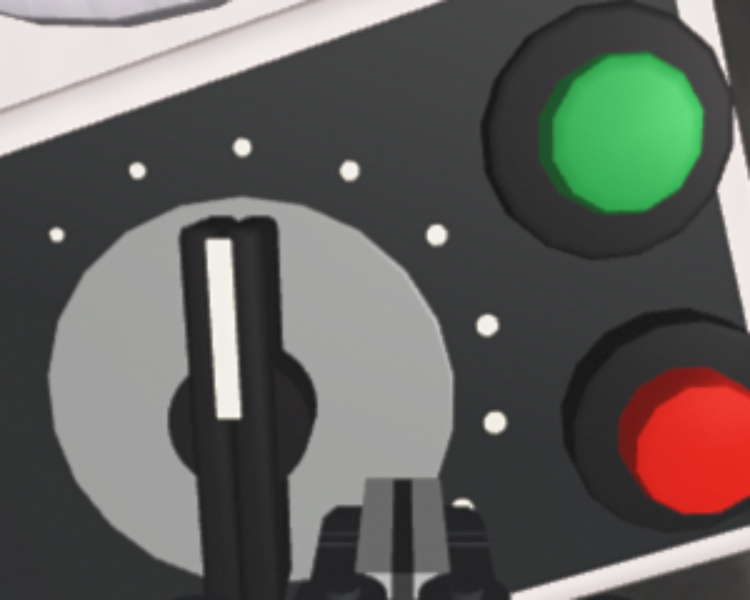

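View pics/a_side.png

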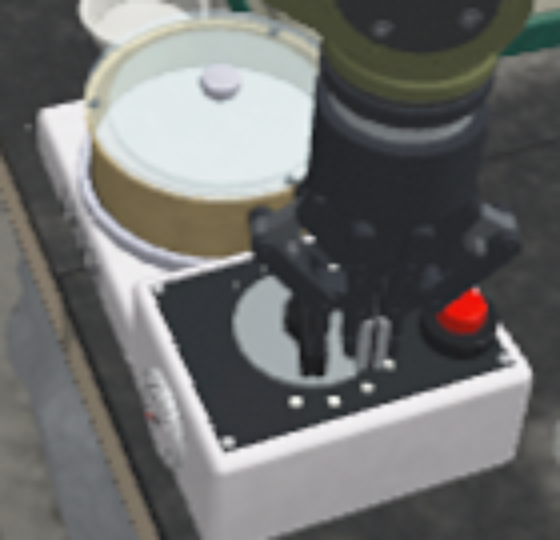

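>>> play_rows:
  commands:
    - [[0, -0.002, -0.001], [0, 0, 0], 0]
    - [[0, -0.002, -0.001], [0, 0, 0], 0]
    - [[0, -0.002, -0.001], [0, 0, 0], 0]
    - [[0, 0, 0], [0, 0, 0], 0]

```text
clock: 5.78
eef_pos: [442.6, -219.5, 97.6]
ee_rot: [0.813, 0.582, 0.001, 0.001]
force: [-0.7, 0.3, -0.6]
gripper_width: 0.2
```

```bash
cat > st.py <<'E'
from wl import *
o=robot.get_obs();v=o['eef_pos'][:2]-np.array([429.1,-190.2])
R=Ro.from_quat(o['ee_rot']).as_matrix();yaw=np.degrees(np.arctan2(R[1,1],R[0,1]))
p=-np.array([np.cos(np.radians(yaw)),np.sin(np.radians(yaw))]); t=np.array([-p[1],p[0]])
print('clk',o['clock'].round(2) if hasattr(o['clock'],'round') else o['clock'],o['eef_pos'].round(1),'yaw',yaw.round(1),'turned',(-18.7-yaw).round(1),'r',(v@t).round(1),'off',(-v@p).round(1),'Fpush',(o['force'][:2]@p).round(1),'F',o['force'].round(1))
E
python3 st.py
```

```text
clk 5.7833 [ 442.6 -219.5   97.6] yaw -18.8 turned 0.1 r 23.4 off 22.2 Fpush 0.8 F [-0.7  0.3 -0.6]
```

>>> play_rows:
  commands:
    - [[0, -0.002, 0.001], [0, 0, 0], 0]
    - [[0, -0.002, 0.001], [0, 0, 0], 0]
    - [[0, -0.001, 0], [0, 0, 0], 0]
    - [[0, 0, 0], [0, 0, 0], 0]

```text
clock: 6.12
eef_pos: [439.7, -218.9, 97.8]
ee_rot: [0.813, 0.582, 0.003, 0.004]
force: [1.1, 0.3, 0.3]
gripper_width: 0.2
```

```bash
python3 st.py
```

```text
clk 6.1167 [ 439.7 -218.9   97.8] yaw -18.8 turned 0.1 r 23.8 off 19.3 Fpush -0.9 F [1.1 0.3 0.3]
```

>>> play_rows:
  commands:
    - [[0, -0.002, 0.001], [0, 0, 0], 0]
    - [[0, -0.002, 0.001], [0, 0, 0], 0]
    - [[0, 0, 0], [0, 0, 0], 0]

```text
clock: 6.37
eef_pos: [439.6, -219.0, 98.4]
ee_rot: [0.813, 0.582, 0.006, 0.009]
force: [-0.4, -0.8, 0.1]
gripper_width: -0.0
```

```bash
python3 st.py;python3 - <<'E'
from wl import *
f=grab_frame('wrist');p=f['pixels'][60:300,120:420,::-1]
cv2.imwrite('pics/b.png',cv2.resize(p,None,fx=2.5,fy=2.5))
E
```

```text
clk 6.3667 [ 439.6 -219.    98.4] yaw -18.8 turned 0.1 r 23.9 off 19.3 Fpush 0.1 F [-0.4 -0.8  0.1]
```

View pics/b.png

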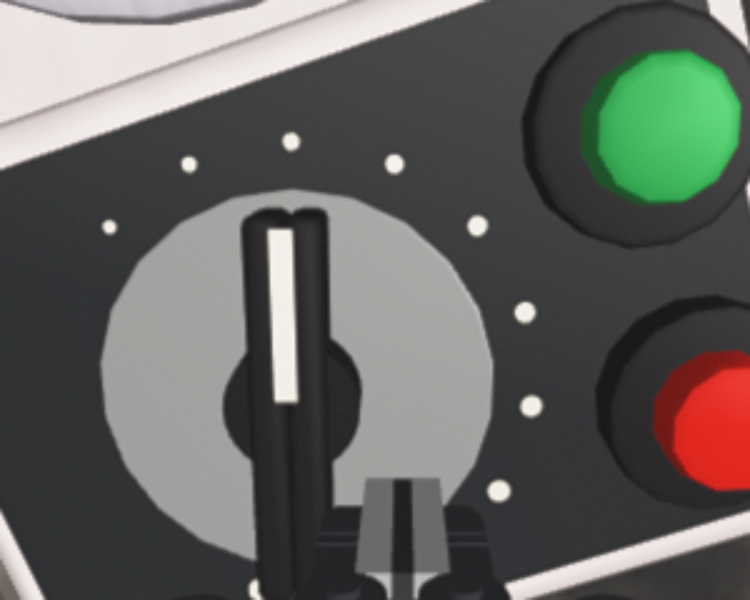

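>>> play_rows:
  commands:
    - [[0, 0.001, 0.004], [0.5, 0.5, 0], 0]
    - [[0, 0, 0.004], [0.5, 0.5, 0], 0]
    - [[0, 0, 0.001], [0, 0, 0], 0]

```text
clock: 6.67
eef_pos: [440.2, -219.3, 89.0]
ee_rot: [0.813, 0.582, 0.007, -0.005]
force: [1.6, 0.4, 5.9]
gripper_width: 0.1
```

```bash
python3 st.py; python3 go.py 438 -217 93 -19 10
```

```text
clk 6.6667 [ 440.2 -219.3   89. ] yaw -18.8 turned 0.1 r 24.0 off 19.9 Fpush -1.4 F [1.6 0.4 5.9]
1 rows; from [ 440.2 -219.3   89. ] yaw -18.8 F [1.6 0.4 5.9]
[[[0.0016, -0.0028, -0.004], [0.01, -1.0, 0.23], 0]]
```

Touched the disc lightly (z 89); lift 4 mm and level the tool.

>>> play_rows:
  commands:
    - [[0, 0.001, -0.004], [0, -0.9, 0], 0]
    - [[0, 0, -0.001], [0, 0, 0], 0]
    - [[0, 0, 0], [0, 0, 0], 0]

```text
clock: 6.92
eef_pos: [440.0, -219.6, 92.6]
ee_rot: [0.813, 0.582, -0.001, -0.002]
force: [1.6, -0.6, 0.4]
gripper_width: 0.3
```

```bash
python3 st.py; python3 go.py 438 -217 93 -19 10
```

```text
clk 6.9167 [ 440.  -219.6   92.6] yaw -18.8 turned 0.1 r 24.3 off 19.7 Fpush -1.7 F [ 1.6 -0.6  0.4]
1 rows; from [ 440.  -219.6   92.6] yaw -18.8 F [ 1.6 -0.6  0.4]
[[[0.0018, -0.0027, -0.0004], [-0.26, -0.05, 0.2], 0]]
```

>>> play_rows:
  commands:
    - [[-0.001, -0.003, 0], [0, 0, 2], 0]
    - [[-0.001, -0.003, 0], [0, 0, 3], 0]
    - [[-0.001, -0.003, 0], [0, 0, 3], 0]
    - [[0, 0, 0], [0, 0, 0], 0]

```text
clock: 7.25
eef_pos: [435.1, -220.8, 93.1]
ee_rot: [0.853, 0.521, 0.003, 0.004]
force: [-0.1, -0.9, -0.2]
gripper_width: 0.5
```

```bash
python3 st.py
```

```text
clk 7.25 [ 435.1 -220.8   93.1] yaw -27.2 turned 8.5 r 24.5 off 19.3 Fpush -0.3 F [-0.1 -0.9 -0.2]
```

```bash
cat > look.py <<'E'
import sys
from wl import *
o=robot.get_obs();f=grab_frame('wrist');p=f['pixels'].copy()
p=p[60:300,120:420,::-1]
cv2.imwrite('pics/'+sys.argv[1]+'.png',cv2.resize(p,None,fx=2.5,fy=2.5))
# white line angle: white pixels near axis at z=108
g=f['pixels'].min(2)
rr,cc=np.where(g>150);Q=[]
for r,c in zip(rr,cc):
    w=wworld(f,o,r,c,108)[:2]-[429.1,-190.2]
    if np.hypot(*w)<36: Q.append(w)
Q=np.array(Q);i=np.hypot(*Q.T);a=np.degrees(np.arctan2(*Q[:,::-1].T))
far=i>15
cm=Q[far].mean(0);ang=np.degrees(np.arctan2(cm[1],cm[0]));print('pointer deg',ang.round(1),'clicks from start',((71.3-ang)/24).round(2),far.sum())
E
python3 look.py c
```

```text
pointer deg 53.7 clicks from start 0.73 11060
```

View pics/c.png

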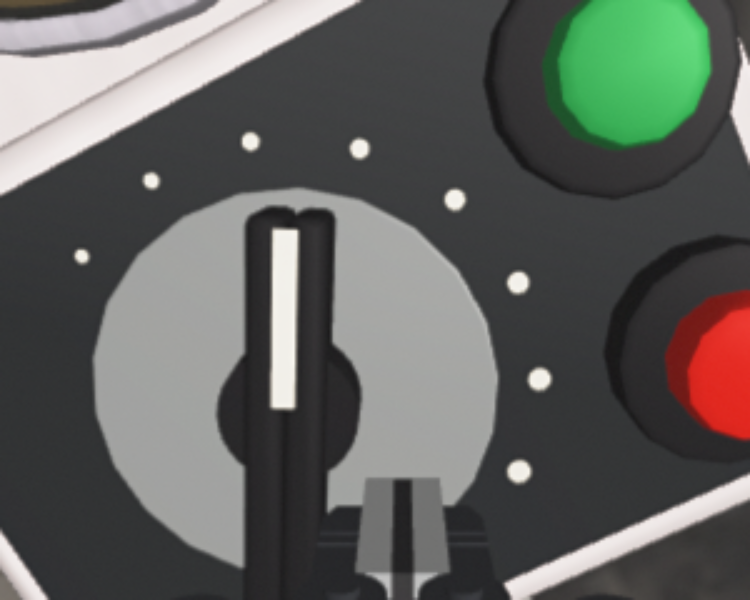

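>>> play_rows:
  commands:
    - [[-0.001, -0.003, 0], [0, 0, 3], 0]
    - [[-0.001, -0.003, 0], [0, 0, 3], 0]
    - [[-0.001, -0.003, 0], [0, 0, 3], 0]
    - [[-0.001, -0.002, 0], [0, 0, 3], 0]
    - [[0, 0, 0], [0, 0, 0], 0]

```text
clock: 7.72
eef_pos: [427.9, -221.2, 94.3]
ee_rot: [0.904, 0.427, 0.008, 0.011]
force: [0.8, -0.1, -1.8]
gripper_width: -0.1
```

```bash
sed -i 's/g>150/g>205/' look.py; python3 st.py; python3 look.py d
```

```text
clk 7.7167 [ 427.9 -221.2   94.3] yaw -39.4 turned 20.7 r 24.7 off 18.7 Fpush -0.7 F [ 0.8 -0.1 -1.8]
pointer deg 44.9 clicks from start 1.1 392
```

```bash
cat > arc.py <<'E'
import sys
from go import *
th=float(sys.argv[1]);off=float(sys.argv[2]) if len(sys.argv)>2 else 18.5;r=24;yaw=-18.7-th;z=float(sys.argv[3]) if len(sys.argv)>3 else 93.5
a=np.radians(yaw);x=np.array([-np.sin(a),np.cos(a)]);y=np.array([np.cos(a),np.sin(a)])
P=np.array([429.1,-190.2])-r*x+off*y
plan([P[0],P[1],z],yaw,2.6,3.2)
E
python3 arc.py 36
```

```text
5 rows; from [ 427.7 -221.1   94.3] yaw -39.4 F [ 2.9 -2.5 -1.9]
[[[-0.0007, -0.0014, 0.0001], [0.28, -0.09, 3.07], 0], [[-0.0007, -0.0014, 0.0001], [0.28, -0.09, 3.07], 0], [[-0.0008, -0.0013, 0.0001], [0.28, -0.09, 3.07], 0], [[-0.0009, -0.0013, 0.0002], [0.28, -0.09, 3.07], 0], [[-0.0009, -0.0012, 0.0002], [0.28, -0.09, 3.07], 0]]
```

>>> play_rows:
  commands:
    - [[-0.001, -0.0025, 0.0005], [0.3, -0.1, 3], 0]
    - [[-0.001, -0.0025, 0.0005], [0.3, -0.1, 3], 0]
    - [[-0.001, -0.0025, 0.0005], [0.3, -0.1, 3], 0]
    - [[-0.001, -0.0025, 0.0005], [0.3, -0.1, 3], 0]
    - [[-0.001, -0.0025, 0], [0.3, -0.1, 3], 0]

```text
clock: 8.18
eef_pos: [420.8, -220.6, 94.4]
ee_rot: [0.953, 0.304, 0.004, 0.008]
force: [3.4, -3.5, -2.8]
gripper_width: -0.2
```

```bash
python3 st.py; python3 look.py e;python3 arc.py 52
```

```text
clk 8.1833 [ 420.8 -220.6   94.4] yaw -54.7 turned 36.0 r 24.3 off 20.0 Fpush -4.8 F [ 3.4 -3.5 -2.8]
pointer deg 34.6 clicks from start 1.53 383
5 rows; from [ 420.3 -220.2   94.3] yaw -54.8 F [ 1.  -2.1  0.9]
[[[-0.0007, -0.0017, 0.0001], [0.17, -0.05, 3.19], 0], [[-0.0008, -0.0016, 0.0001], [0.17, -0.05, 3.19], 0], [[-0.0009, -0.0016, 0.0001], [0.17, -0.05, 3.19], 0], [[-0.001, -0.0015, 0.0001], [0.17, -0.05, 3.19], 0], [[-0.0011, -0.0014, 0.0001], [0.17, -0.05, 3.19], 0]]
```

>>> play_rows:
  commands:
    - [[-0.001, -0.0025, 0.0005], [0.2, -0.1, 3], 0]
    - [[-0.001, -0.0025, 0.0005], [0.2, -0.1, 3], 0]
    - [[-0.001, -0.0025, 0.0005], [0.2, -0.1, 3], 0]
    - [[-0.001, -0.0025, 0.0005], [0.2, -0.1, 3], 0]
    - [[-0.001, -0.0025, 0], [0.2, -0.1, 3], 0]

```text
clock: 8.65
eef_pos: [413.2, -217.2, 94.5]
ee_rot: [0.984, 0.175, 0.001, 0.007]
force: [3.6, -7.7, -6.8]
gripper_width: 0.3
```

```bash
python3 st.py; python3 look.py f;python3 arc.py 66
```

```text
clk 8.65 [ 413.2 -217.2   94.5] yaw -69.8 turned 51.1 r 24.3 off 19.9 Fpush -8.4 F [ 3.6 -7.7 -6.8]
pointer deg 21.2 clicks from start 2.09 396
5 rows; from [ 412.8 -216.9   94.5] yaw -69.9 F [ 3.1 -5.4 -2.6]
[[[-0.0007, -0.0015, 0.0002], [0.16, -0.0, 2.96], 0], [[-0.0008, -0.0015, 0.0002], [0.16, -0.0, 2.96], 0], [[-0.0008, -0.0015, 0.0002], [0.16, -0.0, 2.96], 0], [[-0.0009, -0.0014, 0.0002], [0.16, -0.0, 2.96], 0], [[-0.001, -0.0014, 0.0002], [0.16, -0.0, 2.96], 0]]
```

>>> play_rows:
  commands:
    - [[-0.001, -0.0025, 0.0005], [0.2, 0, 3], 0]
    - [[-0.001, -0.0025, 0.0005], [0.2, 0, 3], 0]
    - [[-0.001, -0.0025, 0.0005], [0.2, 0, 3], 0]
    - [[-0.001, -0.0025, 0.0005], [0.2, 0, 3], 0]
    - [[0, 0, 0], [0, 0, 0], 0]

```text
clock: 9.12
eef_pos: [406.6, -211.8, 93.9]
ee_rot: [0.997, 0.071, -0.0, 0.004]
force: [-0.3, -0.0, -0.2]
gripper_width: 0.0
```

```bash
python3 st.py; python3 look.py g;python3 arc.py 80
```

```text
clk 9.1167 [ 406.6 -211.8   93.9] yaw -81.9 turned 63.2 r 25.4 off 18.2 Fpush 0.0 F [-0.3 -0.  -0.2]
pointer deg 0.2 clicks from start 2.96 411
6 rows; from [ 406.7 -211.8   93.9] yaw -81.8 F [-0.   0.1  0.4]
[[[-0.0005, -0.0012, 0.0001], [0.08, -0.0, 2.82], 0], [[-0.0006, -0.0012, 0.0001], [0.08, -0.0, 2.82], 0], [[-0.0006, -0.0012, 0.0001], [0.08, -0.0, 2.82], 0], [[-0.0007, -0.0012, 0.0001], [0.08, -0.0, 2.82], 0], [[-0.0007, -0.0011, 0.0001], [0.08, -0.0, 2.82], 0]]
```

View pics/g.png

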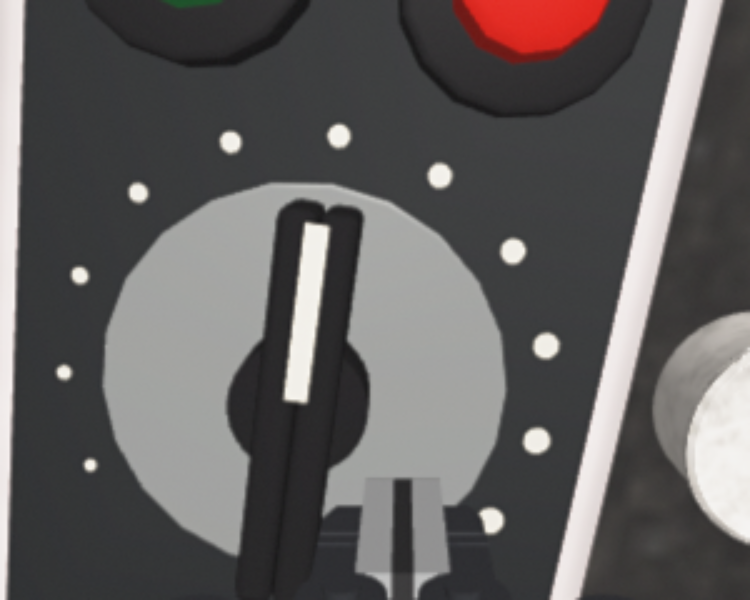

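>>> play_rows:
  commands:
    - [[-0.001, -0.002, 0.0003], [0.1, 0, 3], 0]
    - [[-0.001, -0.002, 0.0003], [0.1, 0, 3], 0]
    - [[-0.001, -0.002, 0.0003], [0.1, 0, 3], 0]
    - [[-0.001, -0.002, 0.0003], [0.1, 0, 3], 0]
    - [[-0.001, -0.002, 0.0003], [0.1, 0, 3], 0]

```text
clock: 9.58
eef_pos: [402.9, -209.0, 94.0]
ee_rot: [0.998, -0.057, 0.003, 0.009]
force: [-0.0, -5.9, -0.3]
gripper_width: -0.2
```

```bash
python3 st.py; python3 look.py i;python3 arc.py 90
```

```text
clk 9.5833 [ 402.9 -209.    94. ] yaw -96.5 turned 77.8 r 23.9 off 21.7 Fpush -5.8 F [-0.  -5.9 -0.3]
pointer deg 0.8 clicks from start 2.94 421
4 rows; from [ 402.7 -208.5   93.9] yaw -96.6 F [-0.6 -3.   0.7]
[[[-0.0008, -0.002, 0.0001], [0.22, -0.11, 3.02], 0], [[-0.0009, -0.002, 0.0001], [0.22, -0.11, 3.02], 0], [[-0.001, -0.0019, 0.0001], [0.22, -0.11, 3.02], 0], [[-0.0011, -0.0019, 0.0001], [0.22, -0.11, 3.02], 0]]
```

>>> play_rows:
  commands:
    - [[-0.001, -0.003, 0], [0.2, -0.1, 2], 0]
    - [[-0.001, -0.003, 0], [0.2, -0.1, 2], 0]
    - [[-0.001, -0.0025, 0], [0.2, -0.1, 2], 0]

```text
clock: 9.88
eef_pos: [400.7, -202.2, 93.9]
ee_rot: [0.994, -0.108, 0.0, 0.006]
force: [0.4, -1.6, -0.1]
gripper_width: -0.2
```

```bash
python3 st.py; python3 look.py j;python3 arc.py 90
```

```text
clk 9.8833 [ 400.7 -202.2   93.9] yaw -102.4 turned 83.7 r 25.2 off 17.8 Fpush -1.4 F [ 0.4 -1.6 -0.1]
pointer deg -16.0 clicks from start 3.64 408
2 rows; from [ 400.4 -201.5   93.7] yaw -102.4 F [ 0.3  0.2 -0. ]
[[[-0.0002, -0.0007, 0.0001], [0.29, -0.05, 3.13], 0], [[-0.0002, -0.0007, 0.0001], [0.29, -0.05, 3.13], 0]]
```

Past half way; it should be snapping over now. Hold and look.

>>> play_rows:
  commands:
    - [[0, 0, 0], [0, 0, 0], 0]
    - [[0, 0, 0], [0, 0, 0], 0]

```text
clock: 10.1
eef_pos: [399.9, -200.7, 93.2]
ee_rot: [0.994, -0.106, -0.001, 0.004]
force: [-0.4, -0.8, 1.0]
gripper_width: -0.0
```

```bash
python3 st.py; python3 look.py k
```

```text
clk 10.1 [ 399.9 -200.7   93.2] yaw -102.2 turned 83.5 r 26.4 off 16.4 Fpush -0.9 F [-0.4 -0.8  1. ]
pointer deg -20.4 clicks from start 3.82 429
```

View pics/k.png

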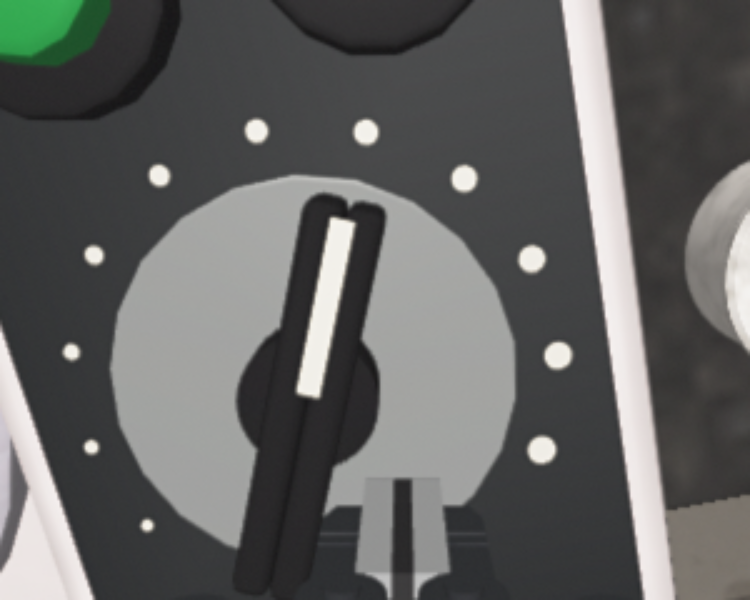

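>>> play_rows:
  commands:
    - [[0, 0.004, 0], [0, 0, 0], 0]
    - [[0, 0.006, -0.002], [0, 0, 0], 0]
    - [[0, 0.003, -0.01], [0, 0, 0], 0]
    - [[0, 0, -0.02], [0, 0, 0], 0]
    - [[0, 0, -0.02], [0, 0, 0], 0]

```text
clock: 10.57
eef_pos: [393.5, -212.2, 142.5]
ee_rot: [0.995, -0.104, -0.007, 0.001]
force: [-0.2, 0.6, -0.1]
gripper_width: 0.4
```

```bash
python3 st.py; python3 look.py l
```

```text
clk 10.5667 [ 393.5 -212.2  142.5] yaw -102.0 turned 83.3 r 30.2 off 28.9 Fpush 0.5 F [-0.2  0.6 -0.1]
pointer deg -23.2 clicks from start 3.94 223
```

View pics/l.png

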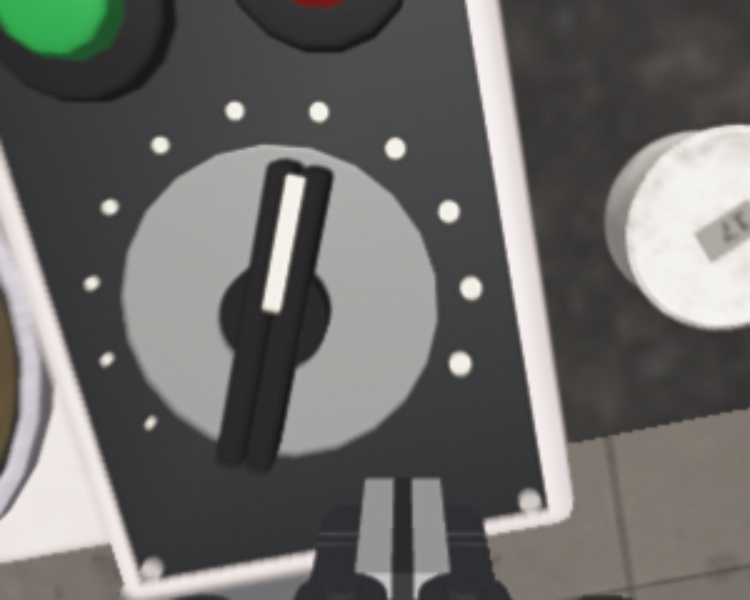

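```bash
python3 go.py 501.4 -165.1 140 -100 25
```

```text
5 rows; from [ 395.9 -213.8  147.4] yaw -102.0 F [ 1.2 -1.3  2.9]
[[[0.0186, -0.0139, 0.0013], [0.08, 0.07, -0.39], 0], [[0.0187, -0.0138, 0.0013], [0.08, 0.07, -0.39], 0], [[0.0188, -0.0137, 0.0014], [0.08, 0.07, -0.39], 0], [[0.0189, -0.0135, 0.0014], [0.08, 0.07, -0.39], 0], [[0.019, -0.0134, 0.0014], [0.08, 0.07, -0.39], 0]]
```

>>> play_rows:
  commands:
    - [[0.019, -0.014, 0], [0.1, 0.1, 0], 0]
    - [[0.019, -0.014, 0], [0.1, 0.1, 0], 0]
    - [[0.019, -0.014, 0.001], [0.1, 0.1, 0], 0]
    - [[0.019, -0.0135, 0.001], [0.1, 0.1, 0], 0]
    - [[0.018, -0.013, 0.001], [0.1, 0.1, 0], 0]

```text
clock: 11.03
eef_pos: [506.4, -170.0, 151.8]
ee_rot: [0.994, -0.107, 0.007, 0.002]
force: [0.2, 0.4, 0.2]
gripper_width: -0.1
```

```bash
python3 go.py 501.4 -165.1 125 -102 25
```

```text
2 rows; from [ 506.4 -170.   151.8] yaw -102.3 F [0.2 0.4 0.2]
[[[-0.0032, -0.0019, 0.0133], [0.07, -0.43, -0.16], 0], [[-0.0031, -0.0019, 0.0134], [0.07, -0.43, -0.16], 0]]
```

>>> play_rows:
  commands:
    - [[-0.003, -0.002, 0.01], [0, -0.4, 0], 0]
    - [[-0.002, -0.002, 0.01], [0, -0.4, 0], 0]
    - [[0, 0, 0.003], [0, 0, 0], 0]
    - [[0, 0, 0], [0, 0, 0], 0]

```text
clock: 11.37
eef_pos: [505.1, -164.9, 128.5]
ee_rot: [0.994, -0.106, 0.001, 0.001]
force: [-0.1, 0.5, -0.3]
gripper_width: -0.0
```

```bash
python3 go.py 501.4 -165.1 115 -102 25; python3 look.py m
python3 - <<'E'
from wl import *
f=grab_frame('wrist'); cv2.imwrite('pics/m2.png',f['pixels'][...,::-1])
f=grab_frame('side');cv2.imwrite('pics/m3.png',cv2.resize(f['pixels'][215:350,230:370,::-1],None,fx=4,fy=4))
E
```

```text
1 rows; from [ 505.1 -164.9  128.5] yaw -102.1 F [-0.1  0.5 -0.3]
[[[-0.0036, 0.0009, 0.0135], [0.14, -0.12, -0.12], 0]]Traceback (most recent call last):
  File "look.py", line 12, in <module>
    Q=np.array(Q);i=np.hypot(*Q.T);a=np.degrees(np.arctan2(*Q[:,::-1].T))
                    ~~~~~~~~^^^^^^
TypeError: hypot() takes from 2 to 3 positional arguments but 0 were given
```

View pics/m2.png

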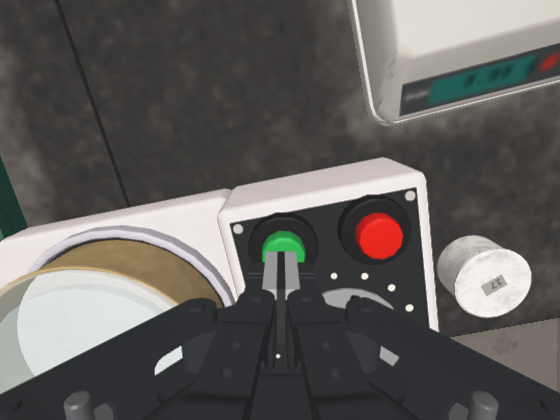

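View pics/m3.png

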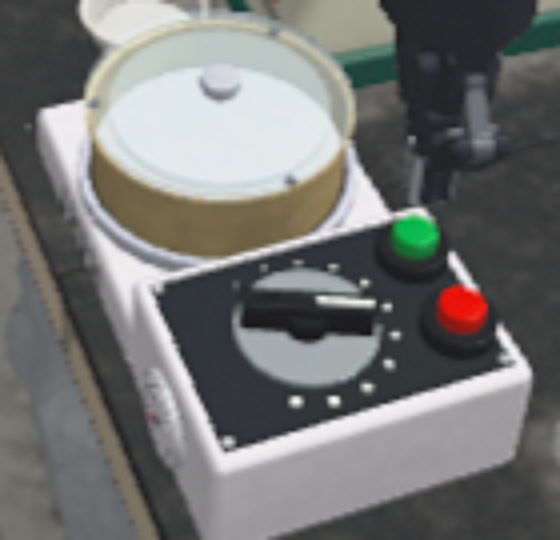

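>>> play_rows:
  commands:
    - [[-0.003, 0.001, 0.006], [0.1, -0.1, 0], 0]
    - [[-0.001, 0, 0.004], [0, 0, 0], 0]
    - [[0, 0, 0.003], [0, 0, 0], 0]
    - [[0, 0, 0], [0, 0, 0], 0]

```text
clock: 11.85
eef_pos: [500.5, -166.7, 116.7]
ee_rot: [0.994, -0.107, 0.002, 0.001]
force: [-0.2, -0.5, 0.1]
gripper_width: -0.1
```

```bash
python3 go.py 501.4 -165.1 99 -102 25
```

```text
1 rows; from [ 500.5 -166.7  116.7] yaw -102.3 F [-0.2 -0.5  0.1]
[[[0.0004, -0.0017, 0.0177], [0.08, -0.25, -0.27], 0]]
```

>>> play_rows:
  commands:
    - [[0, -0.001, 0.006], [0, 0, 0], 0]
    - [[0, -0.0005, 0.005], [0, 0, 0], 0]
    - [[0, 0, 0.005], [0, 0, 0], 0]
    - [[0, 0, 0.005], [0, 0, 0], 0]

```text
clock: 12.18
eef_pos: [501.9, -165.9, 100.2]
ee_rot: [0.994, -0.107, 0.002, 0.001]
force: [-22.0, 7.8, 50.0]
gripper_width: -0.2
```

```bash
python3 go.py 501.4 -165.1 99 -102 25
```

```text
1 rows; from [ 501.9 -165.9  100.2] yaw -102.3 F [-22.    7.8  50. ]
[[[-0.0006, -0.0007, 0.0012], [0.12, -0.23, -0.27], 0]]
```

>>> play_rows:
  commands:
    - [[0, 0, -0.001], [0, 0, 0], 0]
    - [[0, 0, -0.015], [0, 0, 0], 0]
    - [[0, 0, -0.03], [0, 0, 0], 0]
    - [[0, 0, -0.03], [0, 0, 0], 0]
    - [[0, 0, 0], [0, 0, 0], 0]

```text
clock: 12.6
eef_pos: [502.1, -165.3, 179.6]
ee_rot: [0.994, -0.106, 0.001, 0.001]
force: [0.6, -1.2, 0.2]
gripper_width: 0.1
```

```bash
python3 st.py
python3 - <<'E'
from wl import *
f=grab_frame('side');cv2.imwrite('pics/n.png',cv2.resize(f['pixels'][215:350,230:370,::-1],None,fx=4,fy=4))
E
python3 go.py 400 -170 220 -102 25
```

```text
clk 12.6 [ 502.1 -165.3  179.6] yaw -102.2 turned 83.5 r -66.1 off -39.8 Fpush -1.1 F [ 0.6 -1.2  0.2]
5 rows; from [ 500.9 -164.8  176.9] yaw -102.2 F [-0.2  0.1 -0.5]
[[[-0.0195, 0.0053, -0.0086], [0.01, 0.02, -0.04], 0], [[-0.0195, 0.0053, -0.0086], [0.01, 0.02, -0.04], 0], [[-0.0195, 0.0053, -0.0086], [0.01, 0.02, -0.04], 0], [[-0.0195, 0.0052, -0.0086], [0.01, 0.02, -0.04], 0], [[-0.0195, 0.0052, -0.0086], [0.01, 0.02, -0.04], 0]]
```

View pics/n.png

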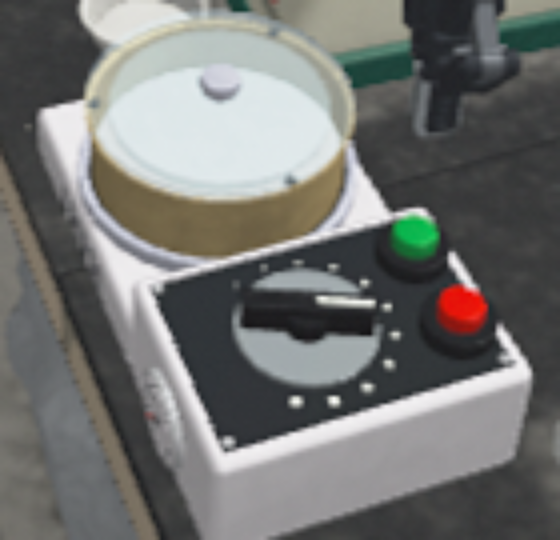

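>>> play_rows:
  commands:
    - [[-0.0195, 0.005, -0.009], [0, 0, 0], 0]
    - [[-0.0195, 0.005, -0.009], [0, 0, 0], 0]
    - [[-0.0195, 0.005, -0.009], [0, 0, 0], 0]
    - [[-0.0195, 0.005, -0.009], [0, 0, 0], 0]
    - [[-0.0195, 0.005, -0.009], [0, 0, 0], 0]

```text
clock: 13.07
eef_pos: [396.9, -166.8, 214.6]
ee_rot: [0.995, -0.104, -0.007, -0.002]
force: [-0.1, -0.6, -0.5]
gripper_width: 0.0
```

>>> play_rows:
  commands:
    - [[0, 0, 0], [0, 0, 0], 0]
    - [[0, 0, 0], [0, 0, 0], 0]
    - [[0, 0, 0], [0, 0, 0], 0]

```text
clock: 13.32
eef_pos: [394.4, -166.6, 212.6]
ee_rot: [0.994, -0.105, -0.007, -0.002]
force: [-0.1, -0.1, -0.2]
gripper_width: 0.1
```

```bash
python3 st.py; python3 look.py o
python3 - <<'E'
from wl import *
for n in ['top']:
    f=grab_frame(n);save(f,'topz')
    for k,z in [('dial_pointer',108),('sieve_lid',104),('residue_tin',0),('steel_dish',0)]:
        for r in spotter.tip_of(n,k)[:2]:
            p=r['pixel'];print(k,r['score'],world(f,p[0],p[1],z).round(1))
E
```

```text
clk 13.3167 [ 394.4 -166.6  212.6] yaw -102.1 turned 83.4 r 38.9 off -15.8 Fpush -0.1 F [-0.1 -0.1 -0.2]
pointer deg -25.3 clicks from start 4.03 113
sieve_lid 0.83 [456.8 -35.7 104. ]
residue_tin 0.47 [ 411.  -314.5    0. ]
steel_dish 0.93 [462.5 148.2   0. ]
```

View pics/o.png

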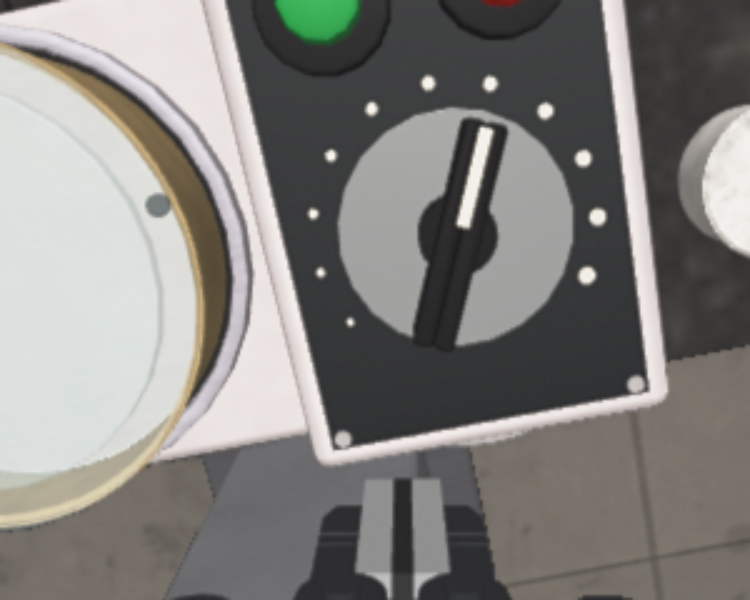

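The pointer (490,130) aims at the seventh dot (490,83), i.e. position 6. That is four clicks up from position 2 (fit: 4.03). The buttons are up and the tool is clear.

```bash
python3 -c "
from h import *
print(order.sign_off())"
```

```text
the job is handed in; nothing more can be done
None
```

The job is done and handed in at about 13.5 s of the 48 s. I never saw a verdict, so the results below are from my own checks.

- **Dial:** With the shut fingers pushing one side of the tail end, I took the dial from position 2 to position 6. The last wrist picture measured 4.03 clicks from the start, with the pointer aimed at the seventh dot. The tip touched the dial's flat disc once on the way down, with about 6 N.
- **Start button:** I pressed it after the dial had settled. The tip went down to 100 mm, where the button bottoms out at about 101 mm, and it looked fully up afterwards in the side picture. The vertical force at the bottom was 50 N, about ten times what the button needs. It came through the fingertip and stayed under the 120 N wrist limit. The separate 40 N limit is for the arm and the gripper's body, and I saw neither touch anything.
- **Things to leave alone:** I did not touch the stop button, lid, tin or dish. In the last top view the network put the lid, tin and dish 3 to 7 mm from where it first put them. I take that as detection scatter, because nothing came near them.
- **Failed check:** The network did not find the dial pointer in that last top view, so the dial result rests on the wrist picture.

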